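# Pulse the scrap grinder with its bayonet lid

### The arm

A 6-joint arm with a two-finger parallel gripper is mounted at the origin on the work surface. World frame = base frame: x ahead of the robot, y to its left, z up, the work surface at z = 0. Lengths are in mm, angles in rad, forces in N, time in s.
With the tool pointing down it reaches from about 275 to 750 mm from the base axis. Payload 10.2 kg.
Tool frame: the origin (TCP) lies between the finger pads; the fingertips stand 11 mm ahead of it and the grasp point (between the pads) lies 8 mm behind it; z points along the fingers, y is the line along which they close (so a half turn about z gives the same grasp; the last joint's range is limited). The gripper opens to 85 mm and grips with 20 to 120 N. Pads are 22 mm wide; open, the fingers measure 114 mm over their backs; the gripper's body (76 mm by 85 mm) begins 54 mm behind the grasp point. The pads swing forward as they close: fully open they stand 13 mm farther back than shut.
Start: joints at [-1.554, 0.313, 1.498, -0, 1.331, -0.223], TCP at [124.678, -509.987, 242.294] pointing down, gripper open.
Joint ranges: [-2.94, 2.94], [-0.97, 2.17], [0.19, 2.56], [-1.23, 4.37], [0.02, 3.11], [-2.88, 2.88]. Speed limits (rad/s): [2.39, 2.39, 3.01, 3.14, 3.14, 3.14].

### API

Orientations are given as a unit quaternion [w, x, y, z].
In Python, from rig import sense, eyes, finish_job gives the robot as it stands.
- The arm moves only by the shell command python3 -m jog 'ROWS' [FORCE]. ROWS is JSON, a list of rows, each a list of 7 numbers: the shift along the tool's x, y, z in m, then the turn, a rotation vector about the tool's x, y, z in rad, then the finger opening in m, from 0 to 0.0854. In form: [[dx, dy, dz, rx, ry, rz, gripper], ...]. A call has 1 to 5 rows; each row shifts and turns the commanded pose from where the row before left it, along the tool's axes as they then stand; what a row does not reach is not made up. A row lasts 1/10 s, in which the tool goes at most 50 mm and 8.59 degrees, less where a joint would pass 70% of its speed; a pose out of reach is approached as far as the arm can. A call is refused whole if a number of a shift passes 0.05 or a number of a turn 0.15, either way. A call with a gripper value outside its range is refused whole. The fingers move at their own pace and stop on an object; FORCE is the grip in N (left out, the last holds). Time passes only in rows, so rows that do not move let the fingers close. It gives the time, the measured TCP pose, the force, the opening and the grip force at its end, in the units of the state.
- sense(): the state, without advancing time (a new reading comes with each control period).
- eyes.capture(name): name is "scene" or "top" or "wrist"; returns the picture (480x640x3 uint8, red, green, blue); there is no depth.
- eyes.calibration(name): a dict with "fx", "fy", "cx", "cy" (pixels), "cam_to_world" (4x4, takes a point from camera to world coordinates); the wrist camera has in their place "mount" (4x4, takes a point from camera to tool coordinates, whose origin is the TCP and whose axes are the flange's). Camera axes: x right, y down, z forward; pixel columns grow to the right and rows downward; lengths in mm; the calibration is good to about 2 mm. A picture is of the moment at which its call begins: read the wrist's pose just before it. calibration takes no time and is no camera call.
- finish_job(): hands the job in; it is judged then, once.
The state is a dict: "time_s": time; "joints": joint angles; "dq": joint speeds; "tau": joint torques, N m; "eef_pos": TCP position; "ee_rot": TCP orientation; "force": force on the tool from outside, world axes, zero at the start; "wrist_torque": the same for the moment, N m; "grip_width": opening from 0.0 (shut) to 1.0 (fully open); "grip_force": force on a finger pad.
Only numpy, scipy, OpenCV 4.12 (cv2) and the standard library are available. Lean on these libraries where they do the work, as an engineer would, in place of code of your own. Each camera call takes 0.05 s, during which the arm holds its last target. There are 200 camera calls.

### The job

Put the failed, layer-shifted print into the scrap grinder's open chamber, then fit the grinder's bar-handled bayonet lid: its two lugs go down through the collar's slots until the lid lies flat. Turn the lid clockwise (seen from above) to the half-turn mark, the single round pips 45 degrees on, stopping before it clicks into its lock. Finish while still gripping the lid, holding it there against its return spring, and leave everything else on the table where it is.

Things in the scene. Friction and masses are not known exactly. Their poses are not given: they have to be found in the camera images.
- grinder: Fixed scrap grinder: black round base (156 mm diameter, 45 mm high) with an aluminium drum, 112 mm outer diameter, its flat top (deck) 145 mm above the table. Origin at table level on the drum's axis, z up; two collar slots lie on its own +x and -x (same after 180 degrees; yaw varies). Chamber 88 mm inner diameter, floor at z = 50 mm.
- deck (a point): Centre of the mouth, on the grinder's axis at deck height. The 8 mm thick collar here narrows the mouth to 72 mm diameter. Two slots, 20 mm wide, widen it to radius 44 mm. Stops under the collar keep inserted lugs from turning anticlockwise out of the slot; clockwise is free.
- slot (a point): On the deck at one slot: 40 mm from the axis along the grinder's +x. The other slot lies straight across.
- half_mark (a point): The half-turn mark: a small black round pip, 6 mm, on the deck's edge at radius 51 mm, 45 degrees clockwise (from above) of this slot; a second pip lies straight across. At 90 degrees clockwise a pair of short black bars marks the lock: from about 56 degrees two spring plungers resist the lugs, which click behind them at about 88 degrees.
- lid: Black bayonet lid, 0.16 kg, standing loose on its plug. Origin at the centre of the plug's underside, z up (same after 180 degrees). Plug 66 mm diameter, 17.5 mm high, chamfered foot; at the foot two lugs on its own +x and -x, 14 mm wide, 7 mm high, out to radius 41 mm. Plate above: 92 mm diameter, z = 17.5 to 25.5 mm. Fully seated on the deck, its origin is 127.5 mm above the table.
- lid_grip (a point): Middle of the lid's upright grip bar, 41.5 mm above the lid's origin. Bar along the lid's x, over the lugs: aluminium, 70 mm long, 14 mm wide, flat sides, from 25.5 to 57.5 mm above the lid's origin. To enter the slots the bar lies along the grinder's x; play 3 mm all round (4.5 degrees); at the half-turn mark it points at the round pips.
- tower: The failed print: yellow plastic tower, 30 g, 44 mm high, upright, loose; three blocks 22 x 22 mm shifted like stairs along its own +x: bottom (z 0 to 14 mm) centred at x = 0, middle (14 to 28) at 4 mm, top (28 to 44) at 8 mm; its +y and -y faces are flush, 22 mm apart. Origin at the centre of the bottom block's underside, z up.
- tower_mid (a point): Middle of the failed print, at (4, 0, 22) mm in its frame.
- switch_ring (a joint): Angle (rad) of the sprung ring under the collar that the lugs push round clockwise: 0 at rest, growing clockwise, end stop 1.6. It follows the lid after about 0.06 rad of slack, so reads about 0.72 at the half-turn mark. Its spring takes about 0.1 N m to start, 0.2 N m at the mark, and turns a released lid back.
- frame: Bystander: flat yellow printed frame, 90 x 110 mm, 10 mm thick, origin at its underside's centre.
- rook: Bystander: yellow printed round chess rook, 28 mm diameter, 44 mm high; round, not stepped. Origin at its foot.
- cap: Bystander: plain black round jar cap, 76 mm diameter, 18 mm high, no bar and no lugs. Origin at its underside's centre.
- scraper: Bystander: spatula lying on the left, handle towards the robot.
- driver: Bystander: screwdriver lying on the right.
- solvent: Bystander: white plastic bottle, 60 mm diameter, 150 mm high, at the far right. Origin at its foot.
- gluestick: Bystander: glue stick standing at the far left, 30 mm diameter, 90 mm high. Origin at its foot.
There are look-alikes about, which are no part of the job. Several things have the shape of the lid; the one meant has the colours described above.

How it is judged (in metres and radians):
On the way, in this order (a step that is already met when the one before it is completed fails the run):
1. the failed print lies let go in the grinder's chamber (horizontal distance between tower_mid and deck below 0.045 m and z of tower_mid in the frame of grinder between 0.045 and 0.115 m and contact force between the fingers and tower below 0.1 N), for 0.2 s.
2. the lid is in the slots, flat on the deck, before it is turned (horizontal distance between lid and deck below 0.006 m and z of lid in the frame of grinder below 0.1305 m and angle between lid's own z axis and vertical below 0.06 rad and angle between the x axis of lid and the x axis of grinder, either way round below 0.3 rad), for 0.1 s.
At the end, for the whole second after the job is handed in: The failed print is inside the chamber; the lid lies flat on the deck (within 3 mm of seated, 6 mm of centre), turned clockwise to within 11 degrees of the 45-degree mark, carrying the spring ring along, at rest, and the fingers still grip it with more than 3 N (all of step 1 and horizontal distance between lid and deck below 0.006 m and z of lid in the frame of grinder below 0.1305 m and angle between lid's own z axis and vertical below 0.06 rad and angle between the x axis of lid and the x axis of grinder, either way round between 0.595398 and 0.975398 rad and value of joint switch_ring between 0.42 and 1 rad and angular speed of lid below 0.15 rad/s and contact force between the fingers and lid above 3 N); the arm keeps its last pose, push and grip.
It fails at once if the lid was turned on to its lock click (value of joint switch_ring above 1.35 rad).
It fails at once if another thing on the table was knocked or moved by more than 3 cm (distance of any of frame, rook, cap, scraper, driver, solvent, gluestick from where it was at the start of the episode above 0.03 m).
It also fails if it takes over 51 s, if anything falls off the work surface, if the arm or the gripper's body presses on something with over 40 N, if the wrist force passes 120 N, or if a joint passes its speed limit or range.

## Working session

There is one attempt and no reset: what is moved stays moved. The work goes in short steps, Python scripts to look and compute and a shell command to move; the robot and the scene stay as the last step left them, time stands still between calls to the robot, and variables do not carry over. Pictures are saved under pics/ and viewed, at most 10 in all, crops included, and the job is handed in when it is done.

```bash
mkdir -p pics; ls
python3 - <<'E'
from rig import sense, eyes
import cv2,json
for n in ("top","scene"):
    im=eyes.capture(n); cv2.imwrite(f"pics/{n}0.png",im[...,::-1])
    print(n,eyes.calibration(n))
print(sense()); print(eyes.calibration("wrist"))
E
```

```text
pics
top {'fx': 604.9509411658086, 'fy': 604.9509411658086, 'cx': 319.4273926339287, 'cy': 233.46835386959773, 'cam_to_world': array([[ 7.27458590e-03, -9.83162094e-01,  1.82590739e-01,
         2.70368932e+02],
       [-9.99884404e-01, -9.58960977e-03, -1.17990421e-02,
         1.45335589e+01],
       [ 1.33513449e-02, -1.82483799e-01, -9.83118205e-01,
         1.77072933e+03],
       [ 0.00000000e+00,  0.00000000e+00,  0.00000000e+00,
         1.00000000e+00]])}
scene {'fx': 513.5650704628835, 'fy': 513.5650704628835, 'cx': 327.4412933971412, 'cy': 241.2391548231726, 'cam_to_world': array([[ 6.81031447e-01,  5.34870812e-01, -5.00109371e-01,
         1.11686937e+03],
       [ 7.32234279e-01, -4.92408061e-01,  4.70496824e-01,
        -5.28447797e+02],
       [ 5.39713201e-03, -6.86620358e-01, -7.26996118e-01,
         9.24143052e+02],
       [ 0.00000000e+00,  0.00000000e+00,  0.00000000e+00,
         1.00000000e+00]])}
{'time_s': 0.1, 'joints': array([-1.55437325e+00,  3.13400053e-01,  1.49835834e+00,  2.08551875e-05,
        1.33096186e+00, -2.23464564e-01]), 'dq': array([ 0.000772
[... 282 characters left out ...]
y([-5.59735568e-04,  9.92815499e-01,  1.19653946e-01,  6.83343616e-05]), 'force': array([-0.29505119,  0.00949202, -0.63338102]), 'wrist_torque': array([-0.06218841,  0.04561167, -0.00806258]), 'grip_force': 0.0, 'grip_width': 1.0002519504057639}
{'fx': 359.4980461622195, 'fy': 359.4980461622195, 'cx': 322.32424548629143, 'cy': 236.69115337312053, 'mount': array([[ 4.45439913e-04, -9.53429232e-01, -3.01616481e-01,
         7.71363421e+01],
       [ 9.99999595e-01,  6.60571195e-04, -6.11266843e-04,
         5.48295670e-01],
       [ 7.82038835e-04, -3.01616086e-01,  9.53429140e-01,
        -1.32313158e+02],
       [ 0.00000000e+00,  0.00000000e+00,  0.00000000e+00,
         1.00000000e+00]])}
```

View pics/top0.png

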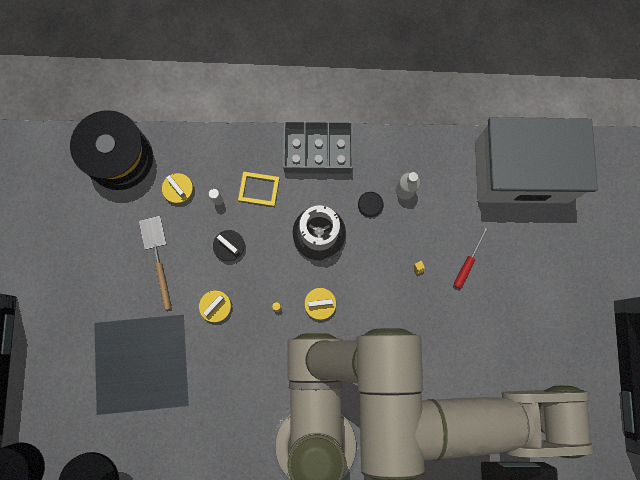

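View pics/scene0.png

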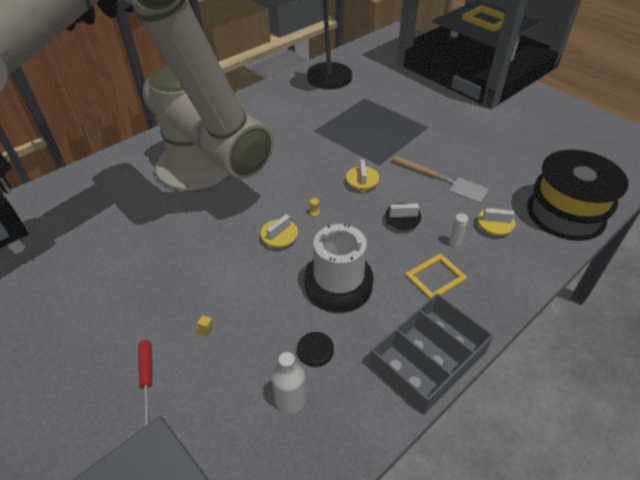

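The top view shows the grinder at (319,230). There are four lid-shaped things: black with an aluminium bar at (229,245), and yellow ones at (177,188), (215,306) and (320,304). The black one fits the lid's description; the plain black cap at (370,204) has no bar. For small yellow prints there is the stepped block at (419,268), which fits the failed print, and the round rook at (277,307). I'll measure these and make one enlarged crop to confirm.

```bash
cat > h.py <<'E'
import numpy as np, cv2
from rig import sense, eyes
from scipy.spatial.transform import Rotation as R
def pose():
    s=sense(); q=s['ee_rot']; T=np.eye(4); T[:3,:3]=R.from_quat([q[1],q[2],q[3],q[0]]).as_matrix(); T[:3,3]=s['eef_pos']; return T
def shot(n):
    c=dict(eyes.calibration(n)); 
    if n=="wrist": c["cam_to_world"]=pose()@c["mount"]
    return eyes.capture(n),c
def ray(c,uv,z):
    M=c["cam_to_world"]; uv=np.atleast_2d(uv).astype(float)
    d=np.c_[(uv[:,0]-c["cx"])/c["fx"],(uv[:,1]-c["cy"])/c["fy"],np.ones(len(uv))]@M[:3,:3].T
    return M[:3,3]+d*((z-M[2,3])/d[:,2])[:,None]
def proj(c,P):
    p=(np.linalg.inv(c["cam_to_world"])@np.c_[np.atleast_2d(P),np.ones(len(np.atleast_2d(P)))].T)[:3].T
    return np.c_[c["fx"]*p[:,0]/p[:,2]+c["cx"],c["fy"]*p[:,1]/p[:,2]+c["cy"]]
def blobs(mask,amin=20):
    cs,_=cv2.findContours(mask.astype(np.uint8),cv2.RETR_EXTERNAL,cv2.CHAIN_APPROX_NONE)
    return [k for k in cs if cv2.contourArea(k)>amin]
def hsv(im): return cv2.cvtColor(im,cv2.COLOR_RGB2HSV)
E
python3 - <<'E'
from h import *
im,c=shot("top"); H=hsv(im)
y=(H[...,0]>15)&(H[...,0]<35)&(H[...,1]>120)&(H[...,2]>90)
for k in blobs(y,15):
    r=cv2.minAreaRect(k); print("yellow",np.round(r[0]),np.round(r[1]),ray(c,r[0],22)[0].round())
w=(H[...,1]<50)&(H[...,2]>150)
for k in blobs(w,15):
    r=cv2.minAreaRect(k);bx=cv2.boxPoints(r); 
    if 190<r[0][0]<350 and 180<r[0][1]<280: print("white",np.round(r[0]),np.round(r[1]),r[2],ray(c,r[0],57)[0].round(1),ray(c,r[0],145)[0].round(1),ray(c,bx,57)[:,:2].round(1).tolist())
cr=lambda u,v:cv2.resize(im[v-32:v+32,u-32:u+32],(390,390),interpolation=cv2.INTER_CUBIC)
cv2.imwrite("pics/crop1.png",np.hstack([cr(229,245),cr(419,268)])[...,::-1])
E
```

```text
yellow [276. 306.] [9. 8.] [381. 116.  22.]
yellow [214. 306.] [31. 32.] [381. 294.  22.]
yellow [320. 304.] [31. 31.] [390.  -8.  22.]
yellow [419. 267.] [11.  9.] [ 499. -298.   22.]
yellow [177. 188.] [29. 30.] [730. 418.  22.]
yellow [258. 188.] [37. 29.] [730. 176.  22.]
white [227. 243.] [23.  4.] 40.601295471191406 [557.4 259.7  57. ] [542.7 247.1 145. ] [[574.3, 289.0], [583.5, 281.7], [540.6, 230.4], [531.5, 237.8]]
white [319. 224.] [39. 39.] 45.0 [615.   -4.6  57. ] [597.3  -3.6 145. ] [[614.2, 74.8], [696.7, -4.0], [615.8, -84.1], [534.6, -5.2]]
white [214. 193.] [8. 9.] 90.0 [705.4 303.2  57. ] [683.1 288.4 145. ] [[717.3, 316.7], [717.6, 290.6], [693.6, 289.7], [693.3, 315.8]]
```

View pics/crop1.png

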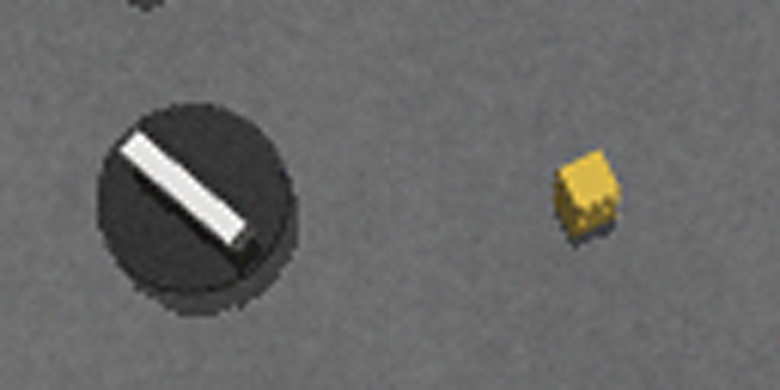

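Confirmed: the left crop is a black disc with an aluminium bar (the lid), and the right crop is a square, stepped yellow block (the failed print). The rook is round. Moving over the print.

```bash
python3 -m jog '[[0.046,-0.013,0,0,0,0,0.0854],[0.046,-0.013,0,0,0,0,0.0854],[0.046,-0.013,0,0,0,0,0.0854],[0.046,-0.013,0,0,0,0,0.0854],[0.046,-0.013,0,0,0,0,0.0854]]' 30; python3 -m jog '[[0.046,-0.013,0,0,0,0,0.0854],[0.046,-0.013,0,0,0,0,0.0854],[0.046,-0.013,0.01,0,0,0,0.0854],[0.04,-0.013,0.02,0,0,0,0.0854],[0,0,0.03,0,0,0,0.0854]]'
cat > tw.py <<'E'
from h import *
import sys
im,c=shot("wrist"); H=hsv(im); T=pose(); print(T.round(3)[:3].tolist())
cv2.imwrite("pics/"+sys.argv[1],im[...,::-1])
y=(H[...,0]>15)&(H[...,0]<35)&(H[...,1]>120)&(H[...,2]>90)
for k in blobs(y,200):
    r=cv2.minAreaRect(k); print(r, ray(c,r[0],44)[0].round(1), ray(c,r[0],22)[0].round(1))
E
python3 tw.py w1.png
```

```text
time_s: 0.65
eef_pos: [334.1, -390.9, 242.2]
ee_rot: [-0.0, 0.993, 0.12, -0.0]
force: [-0.1, -0.7, 0.0]
grip_width: 0.995
grip_force: 0.0
time_s: 1.15
eef_pos: [496.8, -296.8, 182.2]
ee_rot: [0.001, 0.993, 0.122, 0.001]
force: [0.8, -1.0, -0.3]
grip_width: 1.001
grip_force: 0.0
[[0.971, 0.241, -0.005, 493.359], [0.241, -0.971, 0.005, -296.507], [-0.004, -0.006, -1.0, 176.171]]
((20.0, 257.0), (40.0, 86.0), 0.0) [413.7 -68.1  44. ] [400.9 -51.   22. ]
((322.6235656738281, 216.8058624267578), (31.1295223236084, 28.417892456054688), 77.47119140625) [ 504.8 -295.7   44. ] [ 499.4 -297.1   22. ]
```

View pics/w1.png

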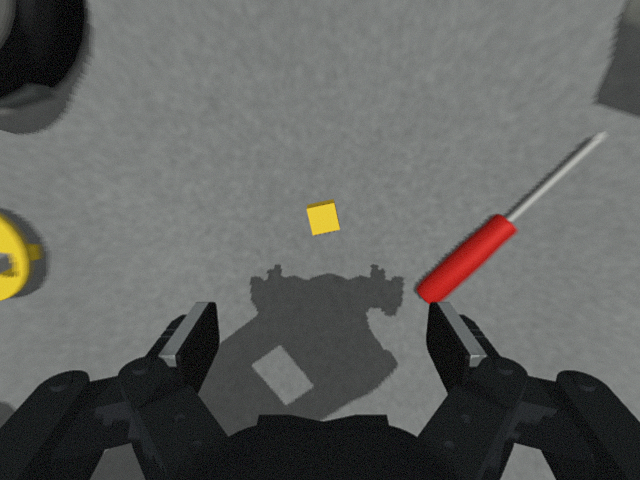

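Run:
```python
import cv2,numpy as np
im=cv2.imread("pics/w1.png"); a=im[190:245,290:355]
t=cv2.imread("pics/top0.png")[255:281,405:435]
cv2.imwrite("pics/crop2.png",np.hstack([cv2.resize(a,(440,372),interpolation=cv2.INTER_NEAREST),cv2.resize(t,(360,372),interpolation=cv2.INTER_NEAREST)]))
```

```text
(no output)
```

View pics/crop2.png

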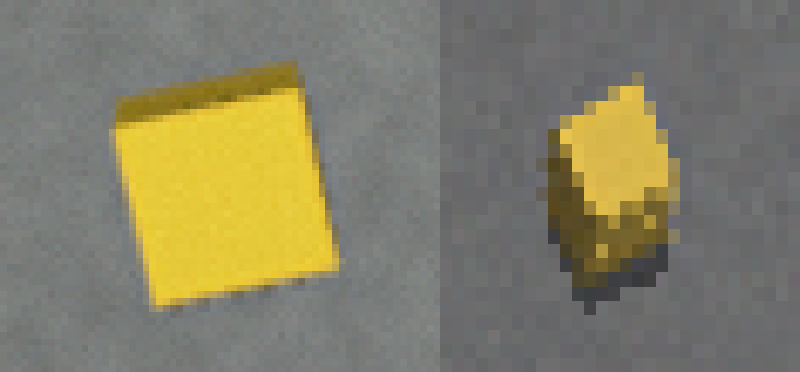

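Run:
```python
from h import *
im,c=shot("wrist"); H=hsv(im); T=pose()
y=(H[...,0]>15)&(H[...,0]<35)&(H[...,1]>120)&(H[...,2]>170)
y[:, :200]=0
k=max(blobs(y,200),key=cv2.contourArea); r=cv2.minAreaRect(k); bx=ray(c,cv2.boxPoints(r),44)
print(bx.round(1)); e=np.diff(np.vstack([bx,bx[:1]]),axis=0)[:,:2]; print(np.hypot(*e.T).round(1), np.degrees(np.arctan2(e[:,1],e[:,0])).round(1))
# x axis = edge closest to tool x
tx=T[:2,0]; d=max(e,key=lambda v:v@tx); d/=np.linalg.norm(d)
mid=bx[:,:2].mean(0)-4*d; yaw=np.arctan2(d[1],d[0]); ty=np.arctan2(tx[1],tx[0])
print("top",bx[:,:2].mean(0),"mid",mid,"yaw",yaw,"tool",ty,"rz",ty-yaw)
v=np.r_[mid-T[:2,3],22-T[2,3]]; print("tool-shift now",(T[:3,:3].T@v).round(1), T[:3,3].round(1))
```

```text
[[ 507.8 -281.3   44. ]
 [ 517.5 -301.    44. ]
 [ 497.3 -311.1   44. ]
 [ 487.2 -291.    44. ]]
[22.  22.6 22.5 22.8] [ -63.6 -153.5  116.7   25.1]
top [ 502.43839563 -296.10185178] mid [ 498.81743041 -297.80144315] yaw 0.43884903232695566 tool 0.24162667829045803 rz -0.19722235403649763
tool-shift now [  6.8   2.8 156.4] [ 492.5 -297.5  178.4]
```

```bash
python3 -m jog '[[0.007,0.003,0,0,0,-0.1,0.0854],[0,0,0.02,0,0,-0.097,0.0854],[0,0,0.03,0,0,0,0.0854],[0,0,0.01,0,0,0,0.06],[0,0,0,0,0,0,0.06]]' 30
python3 - <<'E'
from h import *
T=pose(); mid=np.array([498.8,-297.8,22]); print(T.round(3).tolist(), (T[:3,:3].T@(mid-T[:3,3])).round(1), np.arctan2(T[1,0],T[0,0]))
E
```

```text
time_s: 1.75
eef_pos: [500.1, -301.0, 122.2]
ee_rot: [-0.001, 0.976, 0.216, -0.0]
force: [-0.0, -0.8, 0.7]
grip_width: 0.705
grip_force: 0.0
[[0.907, 0.422, -0.001, 500.13], [0.422, -0.907, 0.001, -301.012], [-0.001, -0.002, -1.0, 122.193], [0.0, 0.0, 0.0, 1.0]] [  0.2  -3.3 100.2] 0.4355474716257852
```

```bash
python3 -m jog '[[0,-0.0033,0.03,0,0,0,0.05],[0,0,0.035,0,0,0,0.045],[0,0,0.025,0,0,0,0.045],[0,0,0.01,0,0,0,0.045],[0,0,0,0,0,0,0.045]]' 30
python3 -m jog '[[0,0,0,0,0,0,0.01],[0,0,0,0,0,0,0.01],[0,0,0,0,0,0,0.01],[0,0,0,0,0,0,0.01]]' 30
```

```text
time_s: 2.25
eef_pos: [499.4, -298.1, 22.8]
ee_rot: [-0.0, 0.976, 0.216, -0.0]
force: [0.2, 0.3, 1.0]
grip_width: 0.525
grip_force: 0.0
time_s: 2.65
eef_pos: [500.2, -298.5, 24.3]
ee_rot: [0.001, 0.976, 0.217, 0.001]
force: [-0.3, 0.6, 7.1]
grip_width: 0.253
grip_force: 30.9
```

```bash
python3 -m jog '[[0,0,-0.02,0,0,0,0.01],[0,0,-0.04,0,0,0,0.01],[0,0,-0.045,0,0,0,0.01],[0,0,-0.045,0,0,0,0.01],[0.02,-0.02,-0.035,0,0,0,0.01]]'
python3 -m jog '[[0.03,-0.032,-0.01,0,0,0,0.01],[0.032,-0.034,0,0,0,0,0.01],[0.032,-0.034,0,0,0,0,0.01],[0.032,-0.034,0,0,0,0,0.01],[0.03,-0.032,0,0,0,0,0.01]]'
python3 -m jog '[[0.02,-0.022,0,0,0,0,0.01],[0.01,-0.012,0,0,0,0,0.01],[0,0,0,0,0,0,0.01]]'
cat > gr.py <<'E'
from h import *
import sys
im,c=shot("wrist"); T=pose(); cv2.imwrite("pics/"+sys.argv[1],im[...,::-1])
print(T[:3,3].round(1), np.arctan2(T[1,0],T[0,0]), (T[:3,:3].T@(np.array([597.3,-3.6,0])-T[:3,3])).round(1))
E
python3 gr.py g1.png
```

```text
time_s: 3.15
eef_pos: [508.7, -273.0, 211.0]
ee_rot: [0.002, 0.977, 0.215, 0.001]
force: [1.7, 0.8, -0.4]
grip_width: 0.25
grip_force: 30.0
time_s: 3.65
eef_pos: [580.5, -52.7, 218.3]
ee_rot: [0.0, 0.976, 0.217, 0.001]
force: [1.1, -1.0, -0.5]
grip_width: 0.252
grip_force: 30.0
time_s: 3.95
eef_pos: [593.1, -10.0, 217.7]
ee_rot: [0.0, 0.976, 0.218, 0.0]
force: [0.1, -0.4, -1.3]
grip_width: 0.25
grip_force: 30.0
[592.8 -11.4 217.6] 0.43755193291791517 [  7.3  -5.3 217.6]
```

View pics/g1.png

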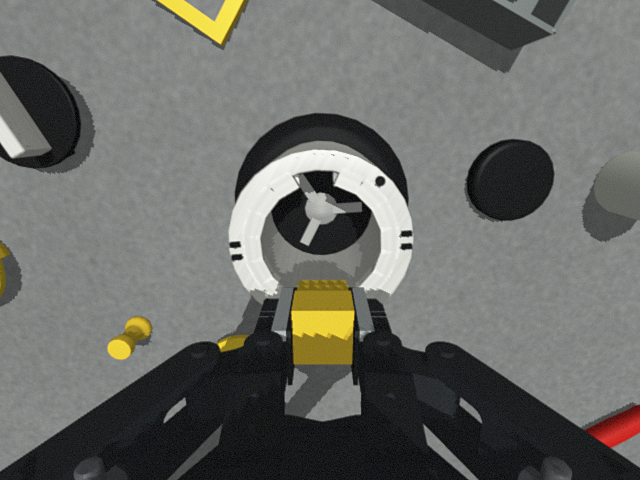

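```bash
cat > grm.py <<'E'
from h import *
im,c=shot("wrist"); H=hsv(im); T=pose(); print("tcp",T[:3,3].round(1))
w=(H[...,1]<40)&(H[...,2]>200)
k=max(blobs(w,500),key=cv2.contourArea)
P=ray(c,k[:,0],145)[:,:2]
# outer points: iterative circle fit r=56
from scipy.optimize import least_squares
ctr=np.array([597.,-4]); 
for i in range(10):
    d=np.hypot(*(P-ctr).T); Q=P[abs(d-56)<(8 if i<4 else 2)]
    ctr=least_squares(lambda p:np.hypot(*(Q-p).T)-56,ctr,loss="soft_l1").x
print("centre",ctr.round(2),len(Q),np.std(np.hypot(*(Q-ctr).T)).round(2))
# dark marks on the deck at radius 51
uv=np.indices(H.shape[:2])[::-1].reshape(2,-1).T; X=ray(c,uv,145)[:,:2].reshape(480,640,2)-ctr
rr=np.hypot(X[...,0],X[...,1]); D=(H[...,2]<110)&(abs(rr-50)<4.5)
for k in blobs(D,6):
    m=k[:,0].mean(0); x=ray(c,m,145)[0,:2]-ctr; print(m.round(),cv2.contourArea(k),"r",np.hypot(*x).round(1),"ang",np.degrees(np.arctan2(x[1],x[0])).round(1))
print("shift tool",(T[:3,:3].T@np.r_[ctr-T[:2,3],0]).round(1))
E
python3 grm.py
```

```text
tcp [592.8 -12.2 217.5]
centre [598.89  -6.34] 342 0.65
[289. 313.] 24.5 r 50.1 ang -176.9
[355. 310.] 19.0 r 50.2 ang -127.3
[371. 302.] 87.0 r 50.8 ang -114.3
[270. 304.] 174.0 r 50.6 ang 167.4
[234. 256.] 44.5 r 51.5 ang 123.4
[404. 245.] 45.5 r 51.4 ang -65.3
[232. 243.] 43.5 r 51.7 ang 114.5
[404. 232.] 43.5 r 51.4 ang -56.3
[377. 179.] 63.0 r 51.4 ang -15.8
shift tool [ 8.  -2.7 -0. ]
```

Deck centre is (598.9,-6.3). The lock bars (119° and -61°) and the pip (-15.8°) agree on a slot axis of 29.1°. Lowering the print into the mouth.

```bash
python3 -m jog '[[0.008,-0.0027,0,0,0,0,0.01],[0,0,0,0,0,0,0.01],[0,0,0.02,0,0,0,0.01],[0,0,0.02,0,0,0,0.01]]'
python3 - <<'E'
from h import *
T=pose(); print((T[:3,:3].T@(np.array([598.9,-6.3,125])-T[:3,3])).round(1))
E
```

```text
time_s: 4.45
eef_pos: [599.2, -6.1, 177.1]
ee_rot: [0.0, 0.976, 0.216, 0.001]
force: [0.4, 0.5, -0.6]
grip_width: 0.251
grip_force: 30.0
[-0.4  0.  52.1]
```

```bash
python3 -m jog '[[0,0,0.02,0,0,0,0.01],[0,0,0.02,0,0,0,0.01],[0,0,0.014,0,0,0,0.01],[0,0,0,0,0,0,0.01]]'
python3 -m jog '[[0,0,0,0,0,0,0.033],[0,0,0,0,0,0,0.033],[0,0,0,0,0,0,0.033],[0,0,-0.01,0,0,0,0.033],[0,0,-0.03,0,0,0,0.033]]'
```

```text
time_s: 4.85
eef_pos: [598.2, -5.7, 121.6]
ee_rot: [-0.001, 0.976, 0.216, -0.002]
force: [0.5, -0.7, -0.1]
grip_width: 0.251
grip_force: 30.1
time_s: 5.35
eef_pos: [598.0, -5.2, 162.4]
ee_rot: [-0.001, 0.976, 0.217, -0.002]
force: [0.8, -0.3, 0.2]
grip_width: 0.384
grip_force: 0.0
```

```bash
python3 -m jog '[[0,0,-0.04,0,0,0,0.033],[0.013,-0.045,-0.01,0,0,0,0.0854],[0.013,-0.047,0,0,0,0,0.0854],[0.013,-0.047,0,0,0,0,0.0854],[0.013,-0.047,0,0,0,0,0.0854]]'
python3 -m jog '[[0.013,-0.047,0.01,0,0,0,0.0854],[0.01,-0.025,0.03,0,0,-0.14,0.0854],[0,0,0.01,0,0,-0.14,0.0854],[0,0,0,0,0,-0.14,0.0854],[0,0,0,0,0,0,0.0854]]'
cat > lid.py <<'E'
from h import *
import sys
im,c=shot("wrist"); H=hsv(im); T=pose()
print("tcp",T[:3,3].round(1),"yaw",np.arctan2(T[1,0],T[0,0]).round(4),"j6",sense()['joints'][5].round(2))
z=float(sys.argv[1])
w=(H[...,1]<40)&(H[...,2]>170); best=None
for k in blobs(w,100):
    r=cv2.minAreaRect(k); bx=ray(c,cv2.boxPoints(r),z); e=np.diff(np.vstack([bx,bx[:1]]),axis=0)[:,:2]; L=np.hypot(*e.T)
    print(np.round(r[0]),L.round(1),bx.mean(0).round(1))
    if abs(max(L)-70)<10 and min(L)<25:
        d=e[L.argmax()]; m=bx.mean(0); yaw=np.arctan2(d[1],d[0]); ty=np.arctan2(T[1,0],T[0,0])
        rz=(ty-yaw+np.pi/2)%np.pi-np.pi/2
        print("bar",m.round(1),"rz",rz.round(3),"shift",(T[:3,:3].T@(m-T[:3,3])).round(1))
if len(sys.argv)>2: cv2.imwrite("pics/"+sys.argv[2],im[...,::-1])
E
python3 lid.py 57.5 l1.png
python3 - <<'E'
from h import *
im,c=shot("top"); im=im[190:260,190:350]; cv2.imwrite("pics/t2.png",cv2.resize(im,(800,350),interpolation=cv2.INTER_CUBIC)[...,::-1])
a=cv2.imread("pics/l1.png"); b=cv2.imread("pics/t2.png"); cv2.imwrite("pics/m1.png",np.vstack([b[:,250:],cv2.resize(a,(550,240)) if 0 else cv2.resize(a,(0,0),fx=.5,fy=.5).repeat(1,0)[:, :320] .copy() if 0 else cv2.copyMakeBorder(cv2.resize(a,(320,240)),0,0,0,230,cv2.BORDER_CONSTANT)]))
E
```

```text
time_s: 5.85
eef_pos: [567.0, 187.0, 214.7]
ee_rot: [0.0, 0.976, 0.217, 0.001]
force: [1.0, -0.5, -0.1]
grip_width: 0.998
grip_force: 0.0
time_s: 6.35
eef_pos: [557.9, 260.4, 164.0]
ee_rot: [0.0, 0.909, 0.416, 0.0]
force: [0.4, 0.3, 0.0]
grip_width: 0.998
grip_force: 0.0
tcp [558.1 260.2 164.3] yaw 0.8539 j6 0.96
[116. 348.] [13.6 56.5 13.5 57.3] [379.3 297.   57.5]
[326. 234.] [12.7 65.6 13.8 65.6] [561.5 260.1  57.5]
bar [561.5 260.1  57.5] rz -0.012 shift [  2.1   2.6 106.8]
[486.  34.] [32.9 33.  33.7 34. ] [714.3 293.2  57.5]
[152.  10.] [22.5 10.8 22.9 10.8] [574.4 430.2  57.5]
[97. 27.] [36.6  3.2 36.6  3.4] [543.1 445.9  57.5]
```

View pics/m1.png

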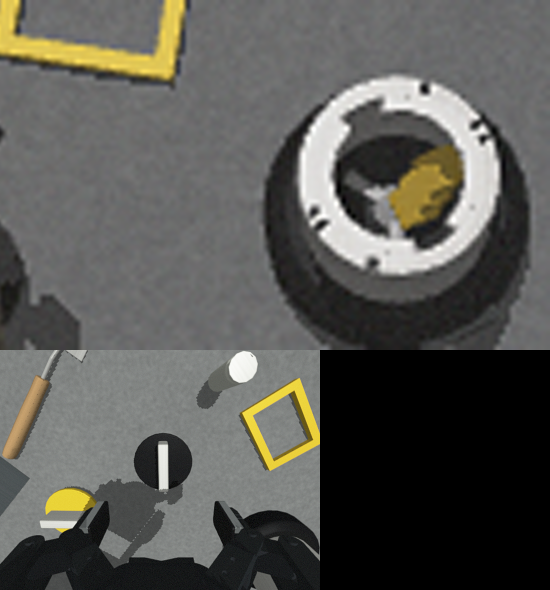

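The print lies in the chamber. In the wrist picture the lid's bar is upright at about (326,234). Its apparent length is 4 mm short, so I'll check the lid's centre using the plate disc.

Run:
```python
from h import *
from scipy.optimize import least_squares
im,c=shot("wrist"); H=hsv(im); T=pose(); V=H[...,2]
print("col V along bar",V[165:290:3,326].tolist()); print("row",V[225,255:400:4].tolist())
for th in (45,55,65):
    m=(V<th); m[:130]=0;m[310:]=0;m[:,:240]=0;m[:,410:]=0
    k=max(blobs(m,300),key=cv2.contourArea); h=cv2.convexHull(k)[:,0]
    P=ray(c,k[:,0],25.5)[:,:2]; ctr=np.array([560.,260])
    for i in range(12):
        d=np.hypot(*(P-ctr).T); Q=P[abs(d-46)<(8 if i<5 else 2)]
        ctr=least_squares(lambda p:np.hypot(*(Q-p).T)-46,ctr,loss="soft_l1").x
    print(th,ctr.round(1),len(Q),len(P),(T[:3,:3].T@np.r_[ctr-T[:2,3],0]).round(1))
```

```text
col V along bar [117, 44, 45, 42, 42, 38, 138, 134, 215, 237, 236, 236, 236, 233, 233, 233, 232, 236, 235, 232, 233, 235, 235, 230, 234, 233, 233, 232, 229, 229, 229, 229, 229, 227, 229, 227, 227, 221, 128, 119, 78, 73]
row [135, 131, 136, 55, 31, 31, 36, 29, 24, 40, 34, 37, 28, 36, 16, 94, 231, 232, 233, 230, 151, 33, 34, 40, 38, 30, 33, 36, 39, 29, 38, 27, 79, 130, 137, 137, 132]
45 [560.1 258.7] 308 543 [0.3 2.3 0. ]
55 [560.4 258.9] 301 508 [0.6 2.4 0. ]
65 [560.4 258.9] 307 514 [0.7 2.4 0. ]
```

```bash
python3 -m jog '[[0.0007,0.0024,0.03,0,0,-0.012,0.06],[0,0,0.04,0,0,0,0.05],[0,0,0.03,0,0,0,0.045],[0,0,0.018,0,0,0,0.04],[0,0,0,0,0,0,0.04]]' 60
python3 - <<'E'
from h import *
T=pose(); print((T[:3,:3].T@(np.array([560.5,258.9,39.5])-T[:3,3])).round(1),np.arctan2(T[1,0],T[0,0]))
E
```

```text
time_s: 7.0
eef_pos: [559.1, 258.6, 43.3]
ee_rot: [-0.0, 0.908, 0.42, -0.002]
force: [-0.5, -0.6, 0.5]
grip_width: 0.47
grip_force: 0.0
[1.2 0.9 3.8] 0.8662024561997024
```

```bash
python3 -m jog '[[0.001,0.0005,0.003,0,0,0,0.03],[0,0,0,0,0,0,0.005],[0,0,0,0,0,0,0.005],[0,0,0,0,0,0,0.005]]' 60; python3 -m jog '[[0,0,-0.005,0,0,0,0.005],[0,0,-0.02,0,0,0,0.005],[0,0,0,0,0,0,0.005],[0,0,0,0,0,0,0.005]]'
```

```text
time_s: 7.4
eef_pos: [561.9, 259.8, 43.6]
ee_rot: [0.0, 0.907, 0.421, 0.001]
force: [-0.6, 2.1, 5.8]
grip_width: 0.145
grip_force: 61.5
time_s: 7.8
eef_pos: [561.0, 259.5, 67.1]
ee_rot: [0.0, 0.907, 0.421, -0.0]
force: [-0.4, 0.9, -2.1]
grip_width: 0.153
grip_force: 60.6
```

```bash
python3 -m jog '[[0,0,-0.03,0,0,0,0.005],[0,0,-0.04,0,0,0,0.005],[0,0,-0.04,0,0,0,0.005],[-0.01,0.0112,-0.025,0,0,0,0.005],[-0.02,0.0225,-0.01,0,0,0,0.005]]'
python3 -m jog '[[-0.029,0.0325,0,0,0,0,0.005],[-0.03,0.0337,0,0,0,0,0.005],[-0.03,0.0337,0,0,0,0,0.005],[-0.03,0.0337,0,0,0,0,0.005],[-0.02,0.0225,0,0,0,0,0.005]]'
python3 -m jog '[[-0.01,0.0112,0,0,0,0.1,0.005],[0,0,0,0,0,0.13,0.005],[0,0,0,0,0,0.13,0.005],[0,0,0,0,0,0,0.005]]'
cat > d.py <<'E'
from h import *
s=sense();T=pose(); print(T[:3,3].round(1),(T[:3,:3].T@(np.array([598.9,-6.3,170])-T[:3,3])).round(1),"rz to slot",(np.arctan2(T[1,0],T[0,0])-.508).round(4),"tilt",T[:3,2].round(4),s['force'].round(1),s['wrist_torque'].round(2),s['grip_force'].round(0),s['grip_width'].round(3),s['joints'].round(2))
E
python3 d.py; python3 gr.py g2.png
```

```text
time_s: 8.3
eef_pos: [567.7, 215.8, 214.2]
ee_rot: [0.0, 0.907, 0.422, 0.002]
force: [0.3, 0.1, -2.5]
grip_width: 0.148
grip_force: 60.6
time_s: 8.8
eef_pos: [596.7, 5.0, 211.1]
ee_rot: [-0.0, 0.908, 0.42, -0.001]
force: [0.8, -1.2, -1.6]
grip_width: 0.152
grip_force: 60.6
time_s: 9.2
eef_pos: [598.7, -7.1, 211.1]
ee_rot: [-0.0, 0.968, 0.251, -0.001]
force: [0.3, 0.1, -2.4]
grip_width: 0.152
grip_force: 60.6
[598.8  -6.9 211.3] 0.5114783417080706 [  0.6  -3.4 211.3]Traceback (most recent call last):
  File "d.py", line 2, in <module>
    s=sense();T=pose(); print(T[:3,3].round(1),(T[:3,:3].T@(np.array([598.9,-6.3,170])-T[:3,3])).round(1),"rz to slot",(np.arctan2(T[1,0],T[0,0])-.508).round(4),"tilt",T[:3,2].round(4),s['force'].round(1),s['wrist_torque'].round(2),s['grip_force'].round(0),s['grip_width'].round(3),s['joints'].round(2))
                                                                                                                                                                                                                                        ^^^^^^^^^^^^^^^^^^^^^
AttributeError: 'float' object has no attribute 'round'
```

View pics/g2.png

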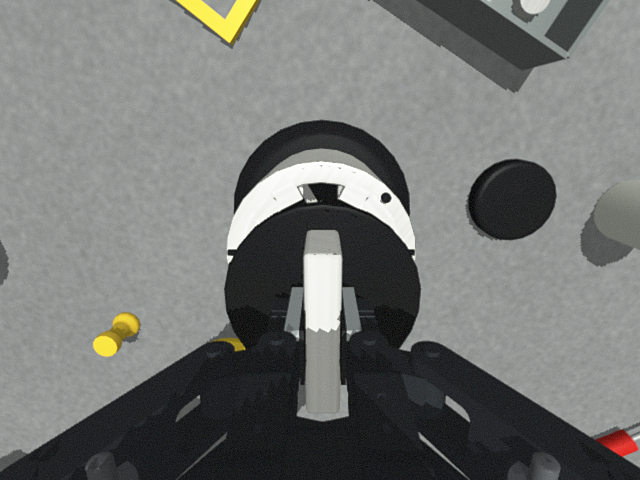

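```bash
sed -i "s/s\['grip_force'\].round(0),s\['grip_width'\].round(3)/s['grip_force'],s['grip_width']/" d.py; python3 d.py
python3 - <<'E'
from h import *
from scipy.optimize import least_squares
im,c=shot("wrist"); H=hsv(im); T=pose(); V=H[...,2]
print(V[150:215:2,270].tolist()); zl=T[2,3]-42.5+25.5
def fit(P,r):
    f=lambda p,P:np.hypot(*(P-p).T)-r
    s=least_squares(f,[598.,-6],args=(P,),loss="soft_l1"); Q=P[abs(f(s.x,P))<1.5]; s=least_squares(f,s.x,args=(Q,)); return s.x.round(2),len(Q),len(P),np.std(f(s.x,Q)).round(2)
up=[];lo=[]
for u in range(232,412,2):
    col=np.where((V[140:262,u]>205)&(H[140:262,u,1]<40))[0]+140
    if len(col)<4: continue
    up.append((u,col[0]-.5))
    if not 295<u<345 and 240<u<400: lo.append((u,col[-1]+.5))
g=fit(ray(c,up,145)[:,:2],56); l=fit(ray(c,lo,zl)[:,:2],46)
print("grinder",g,"lid",l,"move tool",(T[:3,:3].T@np.r_[g[0]-l[0],0]).round(2))
D=(V<110); D[:, :360]=0;D[:,405:]=0;D[:180]=0;D[212:]=0
for k in blobs(D,15):
    m=k[:,0].mean(0);x=ray(c,m,145)[0,:2]-g[0];print("pip",m,np.hypot(*x),np.degrees(np.arctan2(x[1],x[0])))
w=(H[...,1]<40)&(V>200); w[:225]=0;w[335:]=0;w[:,295:]*=1
for n,zz,cols in (("barL",zl+32,0),("barR",zl+32,1)):
    p=[]
    for v in range(258,322,3):
        x=np.where(V[v,296:350]>190)[0]+296
        if len(x): p.append(((x[0]-.5),v) if cols==0 else ((x[-1]+.5),v))
    P=ray(c,p,zz)[:,:2]; d=np.polyfit(P[:,0],P[:,1],1); print(n,np.degrees(np.arctan(d[0])).round(2))
E
```

```text
[598.8  -6.9 211.3] [ 0.5 -0.5 41.3] rz to slot 0.0035 tilt [-1.5e-03  3.0e-04 -1.0e+00] [-0.7  0.2 -2.3] [-0.01 -0.02  0.01] 60.5505645275116 0.15195110157636982 [-0.21  0.5   1.31 -0.    1.34  0.85]
[34, 33, 40, 39, 47, 43, 37, 51, 44, 52, 46, 135, 142, 234, 250, 250, 250, 250, 249, 249, 249, 248, 245, 248, 244, 242, 241, 243, 246, 246, 246, 245, 253]
grinder (array([599.32,  -6.  ]), 90, 90, np.float64(0.23)) lid (array([598.45,  -7.51]), 54, 54, np.float64(0.45)) move tool [ 1.5  -0.89 -0.  ]
pip [385.7037037  198.25925926] 51.065670186225255 -16.147722812621172
pip [397.16455696 189.92405063] 58.739835787559684 -17.061805879126084Traceback (most recent call last):
  File "<stdin>", line 19, in <module>
numpy._core._exceptions._UFuncOutputCastingError: Cannot cast ufunc 'multiply' output from dtype('int64') to dtype('bool') with casting rule 'same_kind'
```

```bash
python3 -m jog '[[0.0015,-0.0009,0.01,0,0,0.004,0.005],[0,0,0.012,0,0,0,0.005],[0,0,0,0,0,0,0.005]]'; python3 d.py;  python3 -m jog '[[0,0,0.004,0,0,0,0.005],[0,0,0.004,0,0,0,0.005],[0,0,0.002,0,0,0,0.005],[0,0,0,0,0,0,0.005]]'; python3 d.py
```

```text
time_s: 9.6
eef_pos: [599.1, -5.1, 187.7]
ee_rot: [-0.001, 0.968, 0.25, -0.002]
force: [0.1, -0.1, -0.7]
grip_width: 0.15
grip_force: 60.5
[599.1  -5.1 187.7] [-0.7  1.  17.7] rz to slot -0.0022 tilt [-0.0038  0.001  -1.    ] [ 0.1 -0.1 -0.7] [ 0.04 -0.04  0.04] 60.512330532073975 0.15025804995986716 [-0.2   0.52  1.34  0.    1.29  0.86]
time_s: 10.0
eef_pos: [599.8, -5.5, 180.1]
ee_rot: [-0.0, 0.968, 0.25, -0.0]
force: [-0.0, 0.4, -1.2]
grip_width: 0.157
grip_force: 60.5
[599.8  -5.5 180.1] [-1.2  0.3 10.1] rz to slot -0.0032 tilt [-4.e-04  0.e+00 -1.e+00] [-0.   0.4 -1.2] [0.04 0.01 0.03] 60.54905891418457 0.15731612122206995 [-0.2   0.53  1.35 -0.    1.27  0.86]
```

```bash
python3 -m jog '[[0,0,0.003,0,0,0,0.005],[0,0,0.003,0,0,0,0.005],[0,0,0.002,0,0,0,0.005],[0,0,0,0,0,0,0.005]]'; python3 -m jog '[[0,0,0.001,0,0,0,0.005],[0,0,0.001,0,0,0,0.005],[0,0,0,0,0,0,0.005]]'; python3 d.py
```

```text
time_s: 10.4
eef_pos: [599.8, -5.4, 171.9]
ee_rot: [-0.0, 0.968, 0.25, -0.0]
force: [0.3, -0.0, -2.6]
grip_width: 0.154
grip_force: 60.6
time_s: 10.7
eef_pos: [600.0, -5.4, 171.1]
ee_rot: [0.0, 0.968, 0.25, 0.0]
force: [-3.9, 1.0, 4.5]
grip_width: 0.153
grip_force: 61.4
[600.   -5.4 171.1] [-1.4  0.3  1.1] rz to slot -0.003 tilt [ 8.e-04 -3.e-04 -1.e+00] [-3.9  1.   4.5] [-0.02  0.48 -0.05] 61.382542848587036 0.1532271871142347 [-0.2   0.54  1.36 -0.    1.25  0.86]
```

```bash
python3 -m jog '[[0,0,0.0005,0,0,0,0.005],[0,0,0.0005,0,0,0,0.005],[0,0,0,0,0,0,0.005]]'; python3 d.py
```

```text
time_s: 11.0
eef_pos: [600.0, -5.4, 171.1]
ee_rot: [0.0, 0.968, 0.25, 0.001]
force: [-7.0, 1.3, 11.1]
grip_width: 0.145
grip_force: 62.5
[600.   -5.4 171.1] [-1.4  0.3  1.1] rz to slot -0.003 tilt [ 1.3e-03 -4.0e-04 -1.0e+00] [-7.   1.3 11.1] [ 0.05  1.04 -0.05] 62.49807357788086 0.14522585250791736 [-0.2   0.54  1.36 -0.    1.25  0.86]
```

```bash
python3 -m jog '[[-0.0009,-0.0005,0,0,0,0,0.005],[0,0,0,0,0,0,0.005]]'; python3 d.py
python3 - <<'E'
from h import *
im,c=shot("scene"); im=im[195:325,270:400]; cv2.imwrite("pics/s2.png",cv2.resize(im,(585,585),interpolation=cv2.INTER_CUBIC)[...,::-1])
E
```

```text
time_s: 11.2
eef_pos: [599.9, -5.4, 171.1]
ee_rot: [0.001, 0.968, 0.25, 0.002]
force: [0.4, 1.1, 8.4]
grip_width: 0.152
grip_force: 62.0
[599.9  -5.4 171.1] [-1.4  0.3  1.1] rz to slot -0.0031 tilt [ 4.5e-03 -5.0e-04 -1.0e+00] [0.4 1.1 8.4] [0.17 0.   0.01] 62.04936861991882 0.1517230741557 [-0.2   0.53  1.36  0.    1.24  0.86]
```

View pics/s2.png

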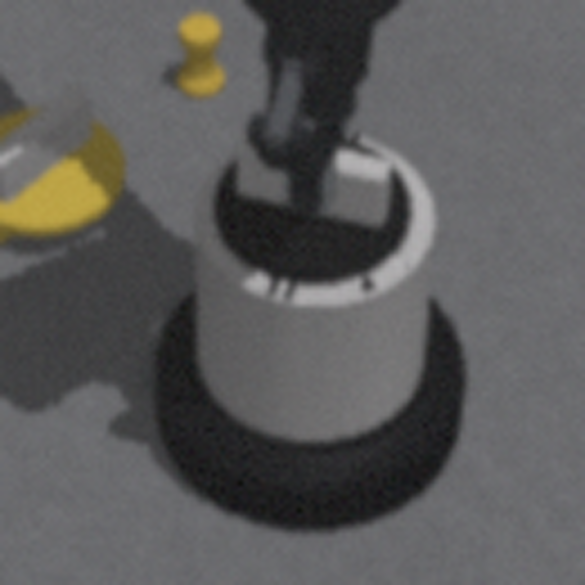

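```bash
python3 -m jog '[[0,0,0,0,0,0.05,0.005],[0,0,0,0,0,0.05,0.005],[0,0,0,0,0,0.1,0.005],[0,0,0,0,0,0,0.005]]' 80; python3 d.py
```

```text
time_s: 11.65
eef_pos: [599.9, -5.4, 171.2]
ee_rot: [0.001, 0.989, 0.151, 0.002]
force: [-0.4, 1.1, 9.4]
grip_width: 0.146
grip_force: 78.8
[599.9  -5.4 171.2] [-1.2  0.5  1.2] rz to slot -0.2056 tilt [ 4.1e-03 -7.0e-04 -1.0e+00] [-0.4  1.1  9.4] [ 0.16  0.13 -0.15] 78.83074164390564 0.14561231495472166 [-0.2   0.53  1.36  0.    1.24  1.06]
```

```bash
python3 -m jog '[[0,0,0,0,0,0.12,0.005],[0,0,0,0,0,0.12,0.005],[0,0,0,0,0,0.12,0.005],[0,0,0,0,0,0.12,0.005],[0,0,0,0,0,0.1,0.005]]' 80; python3 -m jog '[[0,0,0,0,0,0,0.005],[0,0,0,0,0,0,0.005],[0,0,0,0,0,0,0.005]]'; python3 d.py; python3 gr.py g3.png
```

```text
time_s: 12.15
eef_pos: [599.9, -5.5, 171.2]
ee_rot: [0.0, 0.99, -0.139, 0.002]
force: [-0.4, 1.2, 9.6]
grip_width: 0.145
grip_force: 78.8
time_s: 12.45
eef_pos: [599.8, -5.5, 171.2]
ee_rot: [0.0, 0.991, -0.137, 0.002]
force: [0.5, 2.0, 9.0]
grip_width: 0.15
grip_force: 78.8
[599.8  -5.5 171.2] [-0.7  1.   1.2] rz to slot -0.7831 tilt [ 3.9e-03 -7.0e-04 -1.0e+00] [0.5 2.  9. ] [0.01 0.27 0.02] 78.84234309196472 0.1498336918600885 [-0.2   0.53  1.36  0.    1.24  1.64]
[599.8  -5.4 171.2] -0.27498819472910896 [ -3.6  -1.  171.2]
```

View pics/g3.png

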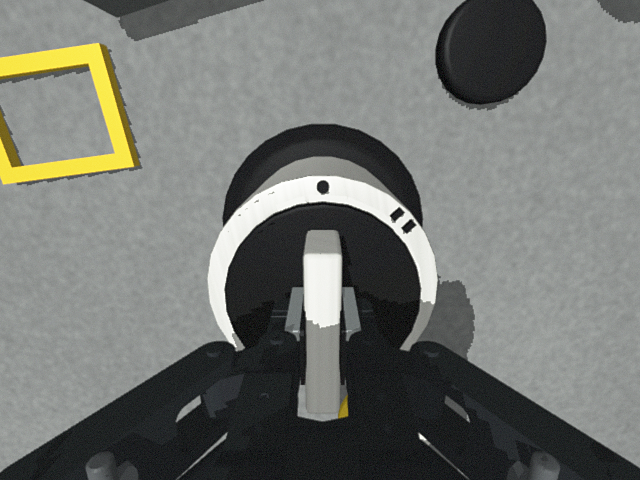

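```bash
for i in 1 2 3; do python3 -m jog '[[0,0,0,0,0,0,0.005],[0,0,0,0,0,0,0.005]]' >/dev/null; python3 d.py; done
```

```text
[599.8  -5.5 171.2] [-0.6  1.1  1.2] rz to slot -0.783 tilt [ 3.9e-03 -7.0e-04 -1.0e+00] [-0.7  0.6  8.7] [ 0.04  0.34 -0.02] 78.84183168411255 0.14661600981793188 [-0.2   0.53  1.36  0.    1.24  1.64]
[599.8  -5.5 171.2] [-0.7  1.1  1.2] rz to slot -0.7831 tilt [ 3.9e-03 -7.0e-04 -1.0e+00] [-0.3  0.9  9.4] [0.03 0.3  0.  ] 78.84194254875183 0.14591167167618035 [-0.2   0.53  1.36  0.    1.24  1.64]
[599.8  -5.5 171.2] [-0.7  1.1  1.2] rz to slot -0.783 tilt [ 3.9e-03 -7.0e-04 -1.0e+00] [-0.2  0.8  9.5] [ 0.08  0.22 -0.03] 78.84189248085022 0.14795840944795233 [-0.2   0.53  1.36  0.    1.24  1.64]
```

```bash
python3 -m jog '[[0,0,-0.0005,0,0,0,0.005],[0,0,0,0,0,0,0.005],[0,0,0,0,0,0,0.005]]' >/dev/null; python3 d.py; python3 -m jog '[[0,0,-0.0005,0,0,0,0.005],[0,0,0,0,0,0,0.005],[0,0,0,0,0,0,0.005]]' >/dev/null; python3 d.py
```

```text
[599.8  -5.4 171.2] [-0.6  1.1  1.2] rz to slot -0.7829 tilt [ 3.5e-03 -5.0e-04 -1.0e+00] [1.8 1.1 7.6] [ 0.05 -0.06  0.08] 78.56260299682617 0.14665283911263294 [-0.2   0.53  1.36  0.    1.24  1.64]
[599.7  -5.5 171.2] [-0.6  1.   1.2] rz to slot -0.783 tilt [ 3.1e-03 -4.0e-04 -1.0e+00] [3.1 0.3 6. ] [ 0.01 -0.47  0.14] 78.44449996948242 0.14829954062670647 [-0.2   0.53  1.36  0.    1.24  1.64]
```

As the downward press eases, the spring's return torque shows on the wrist (0.14 N m anticlockwise). So the lugs are under the collar and carrying the ring, and the bar points at the pip. Handing in.

```bash
python3 -c "
from rig import finish_job; print(finish_job())"
```

```text
the job is handed in; nothing more can be done
None
```

I handed the job in with the failed print in the chamber, the black lid seated flat and turned clockwise to the half-turn pip, and the gripper still holding it there at about 78 N; the hand-in gave no verdict.

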